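Index the cup carousel to its next hole

ROBOT

A 6-joint arm with a two-finger parallel gripper is mounted at the origin on the work surface. World frame = base frame: x ahead of the robot, y to its left, z up, the work surface at z = 0. Lengths are in mm, angles in rad, forces in N, time in s.
With the tool pointing down it reaches from about 350 to 875 mm from the base axis. Payload 4.2 kg.
Tool frame: the origin (TCP) lies at the very end of the fingers, on their centre line; the grasp point (between the pads) lies arm.grip_depth behind it (arm.grip_depth is the distance from the TCP to the grasp point, in mm); z points along the fingers, y is the direction in which the jaws open and shut (so a half turn about z gives the same grasp; the last joint's range is limited). The gripper opens to 85 mm and grips with 20 to 120 N. Pads are 22 mm wide; open, the fingers measure 114 mm over their backs; the gripper's body (76 mm by 85 mm) begins 54 mm behind the grasp point. The pads swing forward as they close: fully open they stand 13 mm farther back than shut.
Start: joints at [-0.925, 0.385, 0.008, 0, -1.194, -0.259], TCP at [235.78, -578.798, 231.312] pointing down, gripper open.
Joint ranges: [-3.14, 3.14], [-1.21, 2.06], [-1.07, 1.41], [-3.16, 2.05], [-2.99, -0.16], [-3.1, 3.1]. Speed limits (rad/s): [2.79, 2.79, 3.14, 3.14, 3.14, 3.14].

INTERFACE

Orientations are given as a unit quaternion [x, y, z, w].
In Python, from bench import arm, optics, workorder gives the robot as it stands. The module is installed in compiled form; this text tells all that it offers.
- The arm moves only by the tool play_rows, never from a script. Its arguments are lists of equal length, an entry for each row: "travel": the shift along the tool's x, y, z in m, a list of three; "rotation": the turn, a rotation vector about the tool's x, y, z in rad, a list of three; "grip": the opening, from 0 (shut) to 1 (fully open). In form: {"travel": [[x, y, z], ...], "rotation": [[rx, ry, rz], ...], "grip": [grip, ...]}. A call has 1 to 12 rows; each row shifts and turns the commanded pose from where the row before left it, along the tool's axes as they then stand; what a row does not reach is not made up. A row lasts 1/12 s, in which the tool goes at most 41.7 mm and 7.16 degrees, less where a joint would pass 70% of its speed; a pose out of reach is approached as far as the arm can. A call is refused whole if a number of a shift passes 0.0417 or a number of a turn 0.125, either way. A call with a gripper value outside its range is refused whole. The fingers move at their own pace and stop on an object; the grip force is fixed at half the most. Time passes only in rows, so rows that do not move let the fingers close. It gives the time, the measured TCP pose, the force and the opening at its end, in the units of the state.
- arm.read_state(): the state, without advancing time (a new reading comes with each control period).
- optics.get_image(name): name is "side" or "top"; returns a dict with "image" (480x640x3 uint8, blue, green, red), "depth" (480x640 float32, mm along the optical axis (not along the pixel's ray), 0 where there is no reading), "camera_matrix" (3x3 intrinsics, pixels), "R" (3x3) and "t" (3): a world point X has camera coordinates R X + t. Camera axes: x right, y down, z forward; pixel columns grow to the right and rows downward; lengths in mm; the calibration is good to about 2 mm. A picture is of the moment at which its call begins.
- workorder.job_done(): hands the job in, once; it reports no verdict.
The state is a dict: "clock": time; "joints": joint angles; "joint_vel": joint speeds; "joint_efforts": joint torques, N m; "position": TCP position; "ee_rot": TCP orientation; "contact_force": force on the tool from outside, world axes, zero at the start; "wrist_torque": the same for the moment, N m; "gripper_width": finger opening in mm.
Only numpy, scipy, OpenCV 4.12 (cv2) and the standard library are available. Lean on these libraries where they do the work, as an engineer would, in place of code of your own. Each camera call takes 0.05 s, during which the arm holds its last target. There are 200 camera calls.

TASK

Press the yellow indexing plunger in with your closed fingertips and, keeping it in, turn the carousel anticlockwise (seen from above) to the very next hole, one sixth of a turn, so that the next empty cup comes to the red filling pointer. Then let the plunger spring fully up into that hole, with the carousel locked and still. Push only, grasp nothing, and leave the cups standing on their spots and the cup stack and the green bottle where they are.

Things in the scene. Friction and masses are not known exactly. Their poses are not given: they have to be found in the camera images.
- plunger_top (a point): Centre of the dish floor on top of the round yellow plunger, 105 mm from the carousel's axis, riding on it. Dish 40 mm across inside, rim 5 mm wide, 4 mm high, so a fingertip pressed into it also pushes the rim sideways. Up: floor 72 mm, rim 76 mm above the work surface. It goes straight down 12 mm into a dark steel collar, 62 mm across, top 58 mm above the work surface.
- plunger (a joint): How far it is pressed, m: 0 up (locked in a hole), 0.012 fully in; spring 4 N up to 10 N. The carousel turns only when it is over 9 mm in; between holes a hidden plate keeps it 8.5 mm in if let go. Within about 3 mm of a hole it springs up by itself, pulling the carousel true; held in, it passes over holes. A sweeping finger may slide several mm in the dish, the carousel lagging.
- carousel (a joint): Turn, rad, 0 at the start (locked in a hole), growing anticlockwise seen from above. Six holes pi/3 = 1.047 apart, marked by dark dots on the grey base around the disc; a short red line on the disc's rim beside the plunger points at the dot of its hole. Friction about 0.1 N m (1 N at the plunger), play in a hole about 0.012 rad either way.
- carousel_center (a point): Point on the carousel's vertical axis at the disc's top face, 50 mm above the work surface. The aluminium disc is 280 mm across, on a fixed grey base 320 mm across, 30 mm high, with the red filling pointer on its rim, opposite the plunger at the start. A dark hub, 36 mm across, stands 8 mm above the disc.
- spot_full (a point): Centre of the black rubber spot on the disc (top level with the disc) under the filled cup, 97 mm from the axis, opposite the plunger; it turns with the carousel.
- spot_next (a point): Centre of the black rubber spot on the disc under the next empty cup, 97 mm from the axis, 120 degrees anticlockwise from the plunger seen from above; it turns with the carousel.
- cup_full: Clear plastic cup with a few black clips in it, 72 mm across the rim, 90 mm high, loose on the disc, at the red pointer at the start. Origin: centre of its underside; z up.
- cup_next: Empty clear plastic cup, 72 mm across the rim, 90 mm high, loose on the disc. Origin: centre of its underside; z up.
- cup_stack: Loose stack of clear plastic cups, 78 mm across, 129 mm high, on the table beside the carousel, to its left or right. Origin: centre of its underside; z up.
- bottle: Loose green bottle with a white cap, 60 mm across, 120 mm high, on the table on the other side of the carousel. Origin: centre of its underside; z up.
Mind the look-alikes: they are no part of the job. Leave any blue or pink look-alike of the cup_next alone.

How it is judged (in metres and radians):
On the way, in this order (a step that is already met when the one before it is completed fails the run):
1. the plunger is pressed in by the fingers while the carousel is still at the first hole (value of joint plunger above 0.0085 m and contact force between the fingers and plunger above 1 N and value of joint carousel below 0.15 rad), for 0.1 s.
2. the carousel is between the holes (value of joint carousel above 0.3 rad and value of joint plunger above 0.006 m), for 0.1 s.
3. the plunger has sprung up into the next hole (value of joint carousel between 1.012 and 1.082 rad and value of joint plunger below 0.0025 m), for 0.2 s.
At the end, for the whole second after the job is handed in: The carousel stands one sixth of a turn (1.047 rad, within 0.035) anticlockwise from its start and is still, the plunger is up to within 2.5 mm, both cups stand upright within 20 mm of the centres of their spots, and the stack and the bottle are within 20 mm of where they stood (all of step 3 and velocity of joint carousel between -0.02 and 0.02 rad/s and distance between cup_full and spot_full below 0.02 m and distance between cup_next and spot_next below 0.02 m and angle between each of cup_full, cup_next's own z axis and vertical below 0.1 rad and distance of each of cup_stack, bottle from where it was at the start of the episode below 0.02 m); the robot touches nothing.
It fails at once if the carousel is turned past the next hole (value of joint carousel above 1.25 rad).
It fails at once if the carousel is turned the wrong way (value of joint carousel below -0.2 rad).
It fails at once if a cup is lifted or pushed off its spot (distance between cup_full and spot_full above 0.025 m or distance between cup_next and spot_next above 0.025 m).
It fails at once if a cup is tipped (angle between any of cup_full, cup_next's own z axis and vertical above 0.35 rad).
It fails at once if the cup stack or the bottle is moved, lifted or knocked over (distance of any of cup_stack, bottle from where it was at the start of the episode above 0.025 m or angle between any of cup_stack, bottle's own z axis and vertical above 0.35 rad).
It also fails if it takes over 32 s, if anything falls off the work surface, if the arm or the gripper's body presses on something with over 40 N, if the wrist force passes 120 N, or if a joint passes its speed limit or range.

## Working session

There is one attempt and no reset: what is moved stays moved. The work goes in short steps, Python scripts to look and compute and a tool call to move; the robot and the scene stay as the last step left them, time stands still between calls to the robot, and variables do not carry over. Pictures are saved under pics/ and viewed, about 8 in all and at most 12, crops included, and the job is handed in when it is done.

Besides the shell and the picture viewer there is one more tool, called in YAML: its name, and indented under it one key for each argument. play_rows: Moves the arm, as the interface text tells. Its arguments: {"type":"object","properties":{"travel":{"type":"array","items":{"type":"array","items":{"type":"number"}}},"rotation":{"type":"array","items":{"type":"array","items":{"type":"number"}}},"grip":{"type":"array","items":{"type":"number"}}},"required":["travel","rotation","grip"]}

```bash
mkdir -p pics
python3 - <<'E'
from bench import arm, optics
import cv2, numpy as np, pickle
s=arm.read_state(); print(s, arm.grip_depth)
d={}
for n in("top","side"):
    d[n]=optics.get_image(n); cv2.imwrite(f"pics/{n}0.png",d[n]["image"]); print(n,d[n]["camera_matrix"],d[n]["R"],d[n]["t"])
pickle.dump(d,open("d0.pkl","wb"))
cv2.imwrite("pics/both0.png",np.vstack([cv2.resize(d[n]["image"],(400,300)) for n in d]))
E
```

```text
{'clock': 0.0, 'joints': array([-9.25401710e-01,  3.85554475e-01,  6.61336474e-03, -5.33959553e-04,
       -1.19399408e+00, -2.58590217e-01]), 'joint_vel': array([-0.0002461 , -0.001137  , -0.00171141,  0.00011552, -0.00028796,
        0.00069705]), 'joint_efforts': array([ 1.82711656e-04, -3.92281473e+01,  1.88400525e+01,  4.18600604e+00,
       -4.58346345e-03,  1.41324509e-06]), 'position': array([ 235.56455152, -578.26751012,  230.21277686]), 'ee_rot': array([-1.92101989e-01,  9.81374353e-01,  1.07041844e-03, -2.43858301e-04]), 'contact_force': array([ 0.11626179,  0.29967156, -0.29170291]), 'wrist_torque': array([ 0.0465745 , -0.02371169, -0.01064423]), 'gripper_width': 85.67158406790057} 18.700000000000003
top [[488.14850943   0.         318.1783239 ]
 [  0.         488.14850943 241.49878156]
 [  0.           0.           1.        ]] [[ 0.00472331 -0.99997781 -0.00469748]
 [-0.99607127 -0.00428935 -0.08845121]
 [ 0.0884291   0.0050968  -0.99606943]] [ -17.39298761  509.05779615 1083.50365022]
side [[458.27320175   0.         326.61247422]
 [  0.         458.27320175 234.03761288]
 [  0.           0.           1.        ]] [[-0.72164434 -0.69219346 -0.00988253]
 [-0.51025546  0.54150452 -0.66814087]
 [ 0.46783417 -0.47711746 -0.74396916]] [363.62838294 310.48371531 899.88488175]
```

View pics/top0.png

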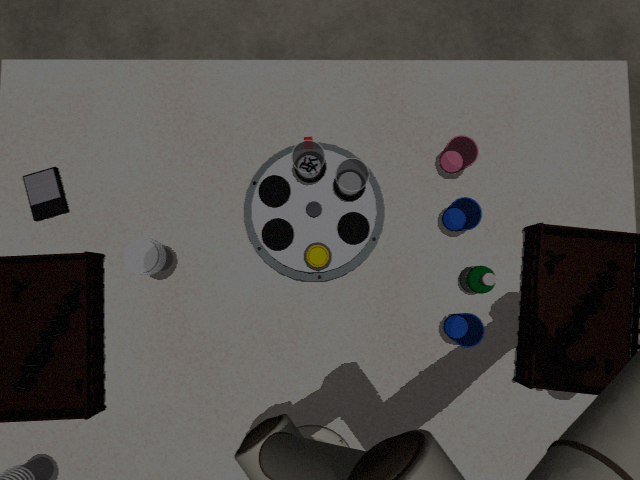

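View pics/side0.png

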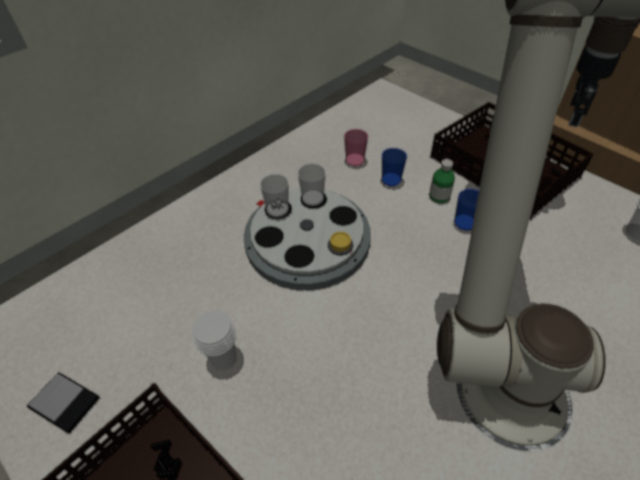

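```bash
cat > h.py <<'E'
import cv2, numpy as np
def proj(v,X):
    c=v["R"]@np.asarray(X,float).reshape(3)+v["t"].reshape(3); p=v["camera_matrix"]@c; return p[:2]/p[2]
def ray(v,uv,z):
    R=v["R"];t=v["t"].reshape(3); C=-R.T@t; d=R.T@np.linalg.solve(v["camera_matrix"],[uv[0],uv[1],1.]); return C+d*(z-C[2])/d[2]
def blobs(m,amin=30):
    n,l,s,c=cv2.connectedComponentsWithStats(m.astype(np.uint8)*255)
    return [(c[i],s[i]) for i in range(1,n) if s[i][4]>amin]
def yellow(v):
    h=cv2.cvtColor(v["image"],cv2.COLOR_BGR2HSV); return (abs(h[...,0].astype(int)-26)<8)&(h[...,1]>150)&(h[...,2]>60)
def dark(v): return v["image"].max(2)<32
E
python3 - <<'E'
from h import *; import pickle
d=pickle.load(open("d0.pkl","rb"))
for n in d:
    v=d[n]
    print(n,"yellow")
    for c,s in blobs(yellow(v)): print(c.round(1),s, ray(v,c,74).round(1))
    print("dark")
    for c,s in blobs(dark(v),3):
        X=ray(v,c,50)
        if 380<X[0]<800 and abs(X[1])<200: print(c.round(1),s,X.round(1), ray(v,c,30).round(1))
v=d["top"]; crop=cv2.resize(v["image"][130:290,235:395],(600,600),interpolation=cv2.INTER_CUBIC); cv2.imwrite("pics/crop1.png",cv2.convertScaleAbs(crop,alpha=1.5))
E
```

```text
top yellow
[317.1 255.6] [306 245  23  23 414] [474.1 -13.2  74. ]
dark
[310.2 160.8] [300 152  23  20 148] [688.2   3.5  50. ] [693.3   4.   30. ]
[298.  158.2] [297 157   3   3   5] [694.1  30.9  50. ] [699.4  31.9  30. ]
[312.  175.5] [295 163  31  20 171] [654.7  -0.8  50. ] [ 6.592e+02 -4.000e-01  3.000e+01]
[345.1 171.5] [338 170  16   5  24] [664.2 -74.7  50. ] [668.9 -75.7  30. ]
[360.4 177.6] [355 171  10  15  28] [ 650.5 -109.    50. ] [ 654.9 -110.6   30. ]
[274.  190.9] [259 176  31  31 764] [619.5  83.9  50. ] [623.4  85.8  30. ]
[337.2 177. ] [337 176   2   3   4] [651.6 -57.2  50. ] [656.1 -57.9  30. ]
[253.9 182.7] [253 181   3   4   9] [638.1 129.   50. ] [642.3 131.8  30. ]
[346.9 193.4] [334 180  31  21 203] [614.4 -78.7  50. ] [618.2 -79.7  30. ]
[352.9 227.8] [338 212  31  32 784] [537.5 -91.9  50. ] [539.8 -93.3  30. ]
[277.2 234. ] [262 218  31  33 782] [522.9  75.5  50. ] [525.   77.3  30. ]
[373.5 239. ] [373 238   2   3   6] [ 512.8 -137.4   50. ] [ 514.6 -139.6   30. ]
[258.7 248. ] [258 247   3   3   7] [491.7 116.   50. ] [493.2 118.5  30. ]
[318.7 276.5] [318 275   2   4   6] [429.6 -16.7  50. ] [429.9 -16.6  30. ]
side yellow
[340.1 241.7] [331 233  19  18 275] [467.7  -8.6  74. ]
dark
[321.2 202.7] [314 197  12  10  28] [608.  -88.9  50. ] [ 622.7 -103.4   30. ]
[288.4 210.5] [285 206   6  10  18] [649.1 -11.1  50. ] [664.8 -23.8  30. ]
[342.7 215.4] [331 207  25  17 330] [536.4 -93.5  50. ] [ 549.3 -108.1   30. ]
[268.7 236.5] [256 228  26  18 377] [618.8  82.6  50. ] [633.7  72.2  30. ]
[298.9 255.8] [286 246  27  21 433] [521.9  74.1  50. ] [534.4  63.5  30. ]
```

View pics/crop1.png

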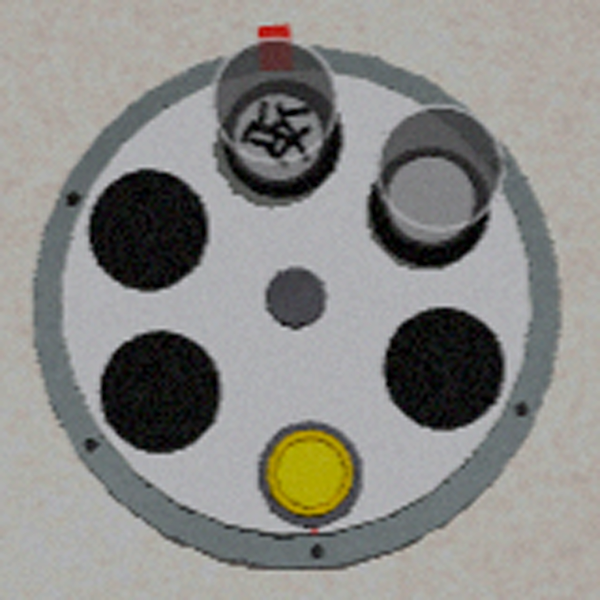

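play_rows:
  travel:
    - [-0.02, 0.02, 0]
    - [-0.027, 0.027, 0]
    - [-0.027, 0.027, 0]
    - [-0.027, 0.027, 0]
    - [-0.027, 0.027, 0]
    - [-0.027, 0.027, 0]
    - [-0.027, 0.027, 0]
    - [-0.027, 0.027, 0]
    - [-0.027, 0.027, 0]
    - [-0.027, 0.027, 0]
    - [-0.027, 0.027, 0]
    - [-0.027, 0.027, 0]
  rotation:
    - [0, 0, 0]
    - [0, 0, 0]
    - [0, 0, 0]
    - [0, 0, 0]
    - [0, 0, 0]
    - [0, 0, 0]
    - [0, 0, 0]
    - [0, 0, 0]
    - [0, 0, 0]
    - [0, 0, 0]
    - [0, 0, 0]
    - [0, 0, 0]
  grip: [0, 0, 0, 0, 0, 0, 0, 0, 0, 0, 0, 0]

```text
clock: 1.1
position: [409.8, -163.8, 231.2]
ee_rot: [-0.192, 0.981, 0.0, -0.0]
contact_force: [0.2, -0.1, 0.1]
gripper_width: -0.2
```

play_rows:
  travel:
    - [-0.027, 0.027, 0]
    - [-0.027, 0.027, 0]
    - [-0.027, 0.027, 0]
    - [-0.02, 0.02, 0]
    - [0, 0, 0.03]
    - [0, 0, 0.03]
    - [0, 0, 0.03]
    - [0, 0, 0]
    - [0, 0, 0]
  rotation:
    - [0, 0, 0]
    - [0, 0, 0]
    - [0, 0, 0]
    - [0, 0, 0]
    - [0, 0, 0.1]
    - [0, 0, 0.1]
    - [0, 0, 0.1]
    - [0, 0, 0]
    - [0, 0, 0]
  grip: [0, 0, 0, 0, 0, 0, 0, 0, 0]

```text
clock: 1.85
position: [464.4, -34.3, 140.5]
ee_rot: [-0.045, 0.999, -0.001, -0.002]
contact_force: [0.8, -0.3, 0.2]
gripper_width: -0.2
```

Run:
```python
from bench import arm
import numpy as np
from scipy.spatial.transform import Rotation as R
s=arm.read_state(); M=R.from_quat(s["ee_rot"]).as_matrix(); p=s["position"]
print(p, M.round(3), M.T@(np.array([473.6,-13.5,72])-p), np.degrees(np.arctan2(M[1,0],M[0,0]))%360,s["contact_force"],s["joints"])
```

```text
[464.40896442 -34.3010218  140.48351142] [[-0.996 -0.09  -0.004]
 [-0.09   0.996 -0.001]
 [ 0.004 -0.001 -1.   ]] [-11.2832241   19.97056582  68.41793869] 185.14336338166152 [ 0.8310557  -0.27180929  0.16636165] [ 2.76818074e-01  2.11346954e-01 -4.98241221e-01  5.13757859e-04
 -8.65213143e-01 -1.75817754e+00]
```

play_rows:
  travel:
    - [-0.006, 0.01, 0.02]
    - [-0.0053, 0.01, 0.02]
    - [0, 0, 0.012]
    - [0, 0, 0]
    - [0, 0, 0]
  rotation:
    - [0, 0, 0]
    - [0, 0, 0]
    - [0, 0, 0]
    - [0, 0, 0]
    - [0, 0, 0]
  grip: [0, 0, 0, 0, 0]

```text
clock: 2.27
position: [475.9, -13.0, 90.8]
ee_rot: [-0.044, 0.999, 0.0, 0.001]
contact_force: [1.0, -0.0, 0.1]
gripper_width: -0.1
```

Run:
```python
from bench import arm,optics
from h import *
s=arm.read_state(); print(s["position"],s["contact_force"])
o=[]
for n in("top","side"):
    v=optics.get_image(n); c=proj(v,[474,-13,75]).astype(int); print(n,c,proj(v,s["position"]))
    o.append(cv2.resize(v["image"][c[1]-50:c[1]+50,c[0]-50:c[0]+50],(400,400),interpolation=cv2.INTER_CUBIC))
cv2.imwrite("pics/c2.png",cv2.convertScaleAbs(np.hstack(o),alpha=1.6))
```

```text
[475.90808896 -13.03854463  90.79850908] [ 1.02800697 -0.00355958  0.06574186]
top [317 255] [316.98356223 254.25291151]
side [339 238] [338.84224718 234.00409762]
```

View pics/c2.png

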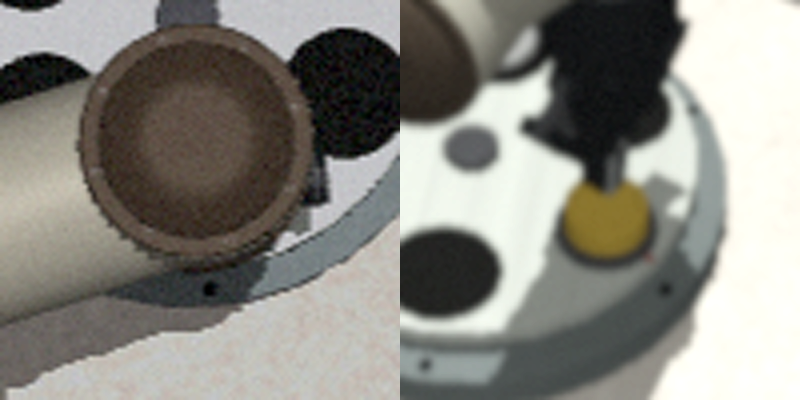

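play_rows:
  travel:
    - [0.002, -0.0004, 0.009]
    - [0, 0, 0.009]
    - [0, 0, 0.004]
    - [0, 0, 0.004]
    - [0, 0, 0.003]
    - [0, 0, 0]
    - [0, 0, 0]
  rotation:
    - [0, 0, 0]
    - [0, 0, 0]
    - [0, 0, 0]
    - [0, 0, 0]
    - [0, 0, 0]
    - [0, 0, 0]
    - [0, 0, 0]
  grip: [0, 0, 0, 0, 0, 0, 0]

```text
clock: 2.95
position: [473.7, -13.6, 61.4]
ee_rot: [-0.044, 0.999, -0.0, 0.001]
contact_force: [-1.5, 0.4, 8.1]
gripper_width: 0.0
```

play_rows:
  travel:
    - [0, 0, 0.0015]
    - [0, 0, 0]
    - [0, 0, 0]
  rotation:
    - [0, 0, 0]
    - [0, 0, 0]
    - [0, 0, 0]
  grip: [0, 0, 0]

```text
clock: 3.2
position: [473.7, -13.7, 60.1]
ee_rot: [-0.044, 0.999, -0.0, 0.001]
contact_force: [-1.6, 0.5, 8.1]
gripper_width: 0.2
```

play_rows:
  travel:
    - [0, 0, 0.001]
    - [0, 0, 0]
    - [0, 0, 0]
  rotation:
    - [0, 0, 0]
    - [0, 0, 0]
    - [0, 0, 0]
  grip: [0, 0, 0]

```text
clock: 3.45
position: [473.7, -13.8, 60.0]
ee_rot: [-0.044, 0.999, -0.0, 0.001]
contact_force: [-3.4, 0.6, 14.8]
gripper_width: -0.1
```

play_rows:
  travel:
    - [-0.0001, -0.0046, 0]
    - [-0.0001, -0.0046, 0]
    - [-0.0001, -0.0046, 0]
    - [-0.0001, -0.0046, 0]
    - [-0.0001, -0.0046, 0]
    - [-0.0001, -0.0046, 0]
    - [-0.0001, -0.0046, 0]
    - [-0.0001, -0.0046, 0]
    - [0, 0, 0]
    - [0, 0, 0]
  rotation:
    - [0, 0, -0.044]
    - [0, 0, -0.044]
    - [0, 0, -0.044]
    - [0, 0, -0.044]
    - [0, 0, -0.044]
    - [0, 0, -0.044]
    - [0, 0, -0.044]
    - [0, 0, -0.044]
    - [0, 0, 0]
    - [0, 0, 0]
  grip: [0, 0, 0, 0, 0, 0, 0, 0, 0, 0]

```text
clock: 4.28
position: [483.8, -49.7, 60.0]
ee_rot: [-0.218, 0.976, -0.001, 0.001]
contact_force: [-1.3, -2.5, 12.4]
gripper_width: -0.4
```

```bash
cat > look.py <<'E'
from bench import arm,optics
from h import *
import sys
C={"top":np.array([578.5,-4.0]),"side":np.array([577.6,-5.4])}
A0={"top":np.array([65.0,124.9,244.9]),"side":None}
s=arm.read_state(); p=s["position"]; q=p[:2]-[578.3,-4.5]
print(p.round(1),s["contact_force"].round(1),"r",np.hypot(*q).round(1),"tip turn rad",np.radians(np.degrees(np.arctan2(q[1],q[0]))%360-184.9).round(3))
o=[]
for n in("top","side"):
    v=optics.get_image(n)
    for c,st in blobs(dark(v),250):
        X=ray(v,c,50)[:2]-C[n]; r=np.hypot(*X)
        if 85<r<108: print(n,st[2:],"r",r.round(1),"ang",(np.degrees(np.arctan2(X[1],X[0]))%360).round(1))
    for c,st in blobs(yellow(v)): print(n,"yellow",c.round(1),st)
    c=proj(v,[560,-20,60]).astype(int); o.append(cv2.resize(v["image"][c[1]-85:c[1]+85,c[0]-85:c[0]+85],(400,400),interpolation=cv2.INTER_CUBIC))
cv2.imwrite(sys.argv[1],cv2.convertScaleAbs(np.hstack(o),alpha=1.5))
E
python3 look.py pics/c3.png
```

```text
[483.8 -49.7  60. ] [-1.3 -2.5 12.4] r 104.7 tip turn rad 0.36
top [ 32  32 776] r 97.1 ang 85.5
top [ 31  29 459] r 103.3 ang 271.4
side [ 38  25 429] r 92.7 ang 341.7
side [ 26  19 386] r 96.9 ang 85.4
side [ 27  21 438] r 98.1 ang 145.9
side yellow [347.1 235. ] [338 228  20  13 135]
```

View pics/c3.png

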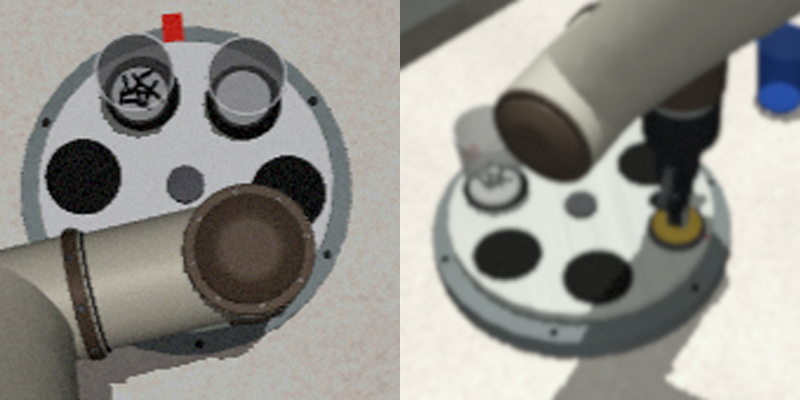

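Carousel turned 20.5° with the tip (spot 65.0→85.5°), no lag; cups are standing on their spots. Continuing.

play_rows:
  travel:
    - [-0.0001, -0.0046, 0]
    - [-0.0001, -0.0046, 0]
    - [-0.0001, -0.0046, 0]
    - [-0.0001, -0.0046, 0]
    - [-0.0001, -0.0046, 0]
    - [-0.0001, -0.0046, 0]
    - [-0.0001, -0.0046, 0]
    - [-0.0001, -0.0046, 0]
    - [-0.0001, -0.0046, 0]
    - [-0.0001, -0.0046, 0]
    - [-0.0001, -0.0046, 0]
    - [0, 0, 0]
  rotation:
    - [0, 0, -0.044]
    - [0, 0, -0.044]
    - [0, 0, -0.044]
    - [0, 0, -0.044]
    - [0, 0, -0.044]
    - [0, 0, -0.044]
    - [0, 0, -0.044]
    - [0, 0, -0.044]
    - [0, 0, -0.044]
    - [0, 0, -0.044]
    - [0, 0, -0.044]
    - [0, 0, 0]
  grip: [0, 0, 0, 0, 0, 0, 0, 0, 0, 0, 0, 0]

```text
clock: 5.38
position: [516.5, -88.8, 60.0]
ee_rot: [-0.447, 0.895, -0.002, 0.002]
contact_force: [-0.7, -1.0, 11.2]
gripper_width: -0.0
```

```bash
python3 look.py pics/c4.png
```

```text
[516.5 -88.8  60. ] [-0.7 -1.  11.2] r 104.5 tip turn rad 0.853
top [ 30  21 368] r 98.2 ang 302.7
side [ 24  15 282] r 97.3 ang 293.3
side [ 28  21 467] r 97.0 ang 173.3
side [ 27  20 421] r 97.4 ang 114.0
side yellow [348.1 219.8] [339 213  19  12 118]
```

play_rows:
  travel:
    - [-0.0001, -0.0046, 0]
    - [-0.0001, -0.0046, 0]
    - [-0.0001, -0.0046, 0]
    - [-0.0001, -0.0046, 0]
    - [0, -0.0013, 0]
    - [0, 0, 0]
    - [0, 0, 0]
  rotation:
    - [0, 0, -0.044]
    - [0, 0, -0.044]
    - [0, 0, -0.044]
    - [0, 0, -0.044]
    - [0, 0, -0.012]
    - [0, 0, 0]
    - [0, 0, 0]
  grip: [0, 0, 0, 0, 0, 0, 0]

```text
clock: 6.07
position: [533.2, -98.8, 60.1]
ee_rot: [-0.528, 0.849, -0.002, 0.002]
contact_force: [-0.4, -0.3, 8.1]
gripper_width: -0.4
```

```bash
python3 look.py pics/c5.png
```

```text
[533.2 -98.8  60.1] [-0.4 -0.3  8.1] r 104.6 tip turn rad 1.039
top [ 30  18 364] r 102.6 ang 312.7
top [ 34  37 807] r 96.5 ang 183.2
side [ 23  15 274] r 97.1 ang 304.0
side [ 27  20 430] r 95.8 ang 184.0
side [ 28  21 459] r 98.0 ang 124.7
side yellow [346.  214.3] [337 208  19  12 122]
```

View pics/c5.png

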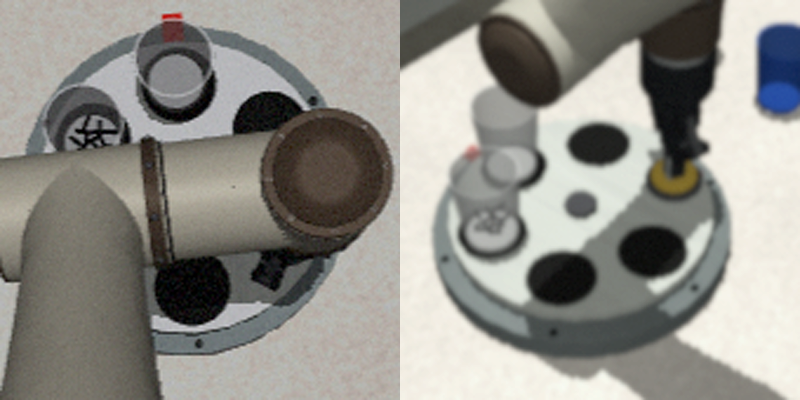

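Cup_next is now at the pointer; turn is about 59.5°, within the capture range. Lifting.

play_rows:
  travel:
    - [0, 0, -0.003]
    - [0, 0, -0.005]
    - [0, 0, -0.008]
    - [0, 0, -0.01]
    - [0, 0, -0.02]
    - [0, 0, -0.03]
    - [0, 0, -0.03]
    - [0, 0, 0]
    - [0, 0, 0]
  rotation:
    - [0, 0, 0]
    - [0, 0, 0]
    - [0, 0, 0]
    - [0, 0, 0]
    - [0, 0, 0]
    - [0, 0, 0]
    - [0, 0, 0]
    - [0, 0, 0]
    - [0, 0, 0]
  grip: [0, 0, 0, 0, 0, 0, 0, 0, 0]

```text
clock: 6.92
position: [531.1, -98.2, 165.9]
ee_rot: [-0.527, 0.85, -0.001, 0.002]
contact_force: [-1.2, 0.2, -0.7]
gripper_width: -0.4
```

```bash
python3 look.py pics/c6.png
```

```text
[531.1 -98.2 165.9] [-1.2  0.2 -0.7] r 104.9 tip turn rad 1.018
top [ 32  32 811] r 96.7 ang 184.5
side [ 24  15 282] r 97.2 ang 304.5
side [ 27  21 446] r 96.2 ang 184.6
side [ 27  21 455] r 97.9 ang 125.3
side yellow [346.1 210.9] [337 203  19  17 246]
```

View pics/c6.png

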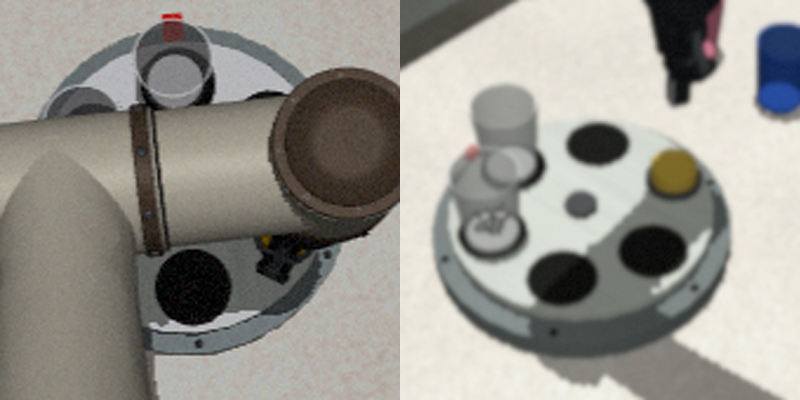

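play_rows:
  travel:
    - [0, 0, -0.03]
    - [0, 0, -0.035]
    - [0.03, 0, 0]
    - [0.035, 0, 0]
    - [0.035, 0, 0]
    - [0.035, 0, 0]
    - [0.035, 0, 0]
    - [0.035, 0, 0]
    - [0.035, 0, 0]
    - [0.03, 0, 0]
    - [0, 0, 0]
    - [0, 0, 0]
  rotation:
    - [0, 0, 0]
    - [0, 0, 0]
    - [0, 0, 0]
    - [0, 0, 0]
    - [0, 0, 0]
    - [0, 0, 0]
    - [0, 0, 0]
    - [0, 0, 0]
    - [0, 0, 0]
    - [0, 0, 0]
    - [0, 0, 0]
    - [0, 0, 0]
  grip: [0, 0, 0, 0, 0, 0, 0, 0, 0, 0, 0, 0]

```text
clock: 8.02
position: [409.0, -341.0, 227.0]
ee_rot: [-0.526, 0.851, 0.002, -0.001]
contact_force: [0.6, 0.7, 0.4]
gripper_width: 0.1
```

```bash
python3 look.py pics/c7.png
python3 - <<'E'
from h import *; from bench import optics; import pickle
d0=pickle.load(open("d0.pkl","rb"))
for n in("top","side"):
    v=optics.get_image(n); 
    for c,s in blobs(yellow(v)):
        X=ray(v,c,74)[:2]-[578.3,-4.3]; print(n,"turn by yellow",np.degrees(np.arctan2(X[1],X[0]))%360-184.9, np.hypot(*X),s)
    for k,w in(("before",d0[n]),("now",v)):
        h=cv2.cvtColor(w["image"],cv2.COLOR_BGR2HSV); g=(abs(h[...,0].astype(int)-65)<15)&(h[...,1]>120); print(k,"green",[(c.round(1),s[4]) for c,s in blobs(g,40)])
    x=slice(105,200); 
v=optics.get_image("top"); a=d0["top"]["image"][225:290,110:190]; b=v["image"][225:290,110:190]; print("stack shift",cv2.phaseCorrelate(*[np.float32(cv2.cvtColor(i,cv2.COLOR_BGR2GRAY)) for i in(a,b)]))
E
```

```text
[ 409. -341.  227.] [0.6 0.7 0.4] r 376.7 tip turn rad 1.019
top [ 31  31 766] r 96.9 ang 304.5
top [ 31  32 780] r 96.8 ang 124.5
top [ 32  32 788] r 96.9 ang 184.4
top yellow [356.9 228.4] [346 217  23  23 408]
side [ 24  15 284] r 97.2 ang 304.5
side [ 26  20 396] r 97.2 ang 184.5
side [ 27  20 421] r 97.0 ang 124.5
side yellow [346.  210.5] [337 203  19  16 237]
top turn by yellow 59.759532534128965 104.83943181565881 [346 217  23  23 410]
before green [(array([477.7, 279.3]), np.int32(448))]
now green []
side turn by yellow 55.06957971225381 103.57835444364586 [337 203  18  16 235]
before green [(array([443.4, 178.3]), np.int32(270))]
now green [(array([443.3, 178.4]), np.int32(264))]
stack shift ((0.024664615685274782, -0.022274007690995745), 0.9844116558631261)
```

View pics/c7.png

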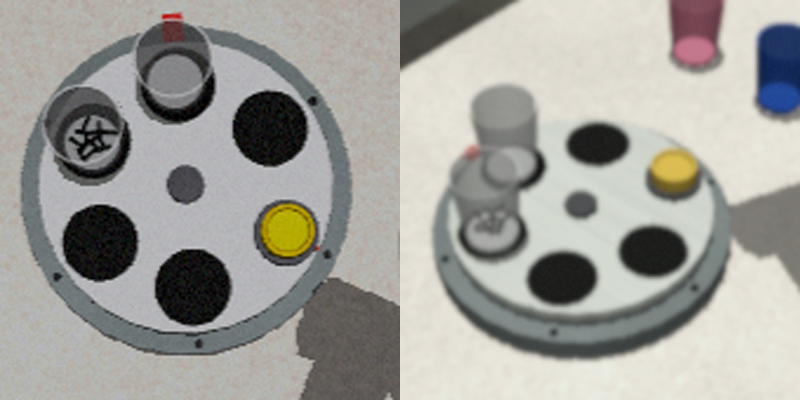

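Run:
```python
from h import *; from bench import optics, workorder; import pickle
d0=pickle.load(open("d0.pkl","rb"))["top"]; v=optics.get_image("top")
for w in(d0,v):
    m=cv2.erode(yellow(w).astype(np.uint8),np.ones((9,9)))>0; r,c=np.nonzero(m); z=w["depth"][r,c]
    P=np.linalg.inv(w["camera_matrix"])@np.vstack([c,r,np.ones_like(c)])*z; X=w["R"].T@(P-w["t"].reshape(3,1)); print("dish z",np.median(X[2][z>0]))
```

```text
dish z 72.08809462455746
dish z 71.98806641307424
```

Dish floor is back at its starting height (72.0 mm vs 72.1 mm), so the plunger is fully up.

```bash
python3 -c "
from bench import workorder; print(workorder.job_done())"
```

```text
the job is handed in; nothing more can be done
None
```

I pressed the plunger fully in with the shut fingertips and swept it anticlockwise on a 105 mm arc. I let it spring up in the next hole, moved the arm clear and handed the job in at about 8 s; no verdict was reported.

- **Carousel turn:** the rubber spots in both views put it at about 59.6° (1.04 rad), and the plunger in the top view gave 59.8°. The side-view estimate from the plunger's yellow patch gave 55.1°. I set that one aside because the patch includes the plunger's side wall and was already biased at the start.
- **Plunger:** its dish floor measured 72.0 mm high, against 72.1 mm at the start, so it is fully up.
- **Cups:** both looked upright on their spots in the last picture, with the next empty cup at the red pointer. I did not measure how far each sits from its spot centre.
- **Stack and bottle:** the stack had not moved in the top view, and the bottle had not moved in the side view. The arm hid the bottle from the top camera in the last check.
- **Stillness:** I made no separate check that the carousel had stopped. The arm was clear of everything, with the gripper at 227 mm.

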